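Set out the scoop and present the spice jar on the carousel

TASK

I am about to measure some spice: lift the measuring scoop with the red grip straight up off its rail, past the spring catch, and leave it lying or standing in the white bowl at the front right. Then turn the spice carousel until the jar with the green lid is at the front, in line with the white pointer on the carousel's foot, and finish while still gripping the carousel firmly and keeping it still, so that it cannot turn when I unscrew the lid. Leave the blue scoop on the rail, keep the jars and shakers upright in their rings, and do not knock the onion, lemon and garlic about.

Things in the scene. Friction and masses are not known exactly. Their poses are not given: they have to be found in the camera images.
- scoop_rail: Fixed: wooden foot 80 x 236 x 12 mm, two posts, and a flat steel rail along its y, 10 mm thick (x), 26 mm high, top 150 mm. Origin: mid underside of foot; front is -x. Scoops hang at y = +-55 mm (which is where varies), each held by a spring ball in the rail's rear face: pull straight up, 6 to 12 N in the first 6 mm; the hook is clear after 20 mm, the cup lies in front.
- scoop_red: Measuring scoop, about 60 g, hung on the rail, axes parallel to the rail's. Origin: underside of its hook, on the rail's top. Red grip above: 10 (x) by 22 (y) mm, z = +4 to +44 mm. A 16 mm wide strip goes down in front of the rail (x = -9 mm) to the cup: 40 mm across, open upward, axis at x = -28 mm, underside at z = -92 mm. The hook's leg goes 20 mm down behind the rail, to x = +13 mm.
- scoop_grip (a point): Point in the middle of the red grip, 26 mm above the scoop's origin: take it here from above, the fingers closing along the scoop's y (22 mm) or x (10 mm).
- scoop_cup (a point): Point inside the red scoop's cup, 12 mm above its underside: (-28, 0, -80) mm from the scoop's origin.
- scoop_blue: Smaller scoop of the same make with a blue grip (10 x 22 x 40 mm), on the other place of the rail. It stays there. Origin as for the red one.
- bowl: Loose plain white bowl, 135 mm across, 69 mm high, hollow, inner floor about 8 mm up. Origin: centre of its underside. It stands at the front right of the worktop. A wall cabinet hangs behind it: underside 430 mm above the worktop, from x = 0.575 m back, y = -0.09 m and further right. Carry things round in front of it, with the wrist clear.
- carousel_foot: Fixed round black foot of the spice carousel, 196 mm across, 14 mm high; a tab sticks out at its front with a white pointer mark. Origin: on the turning axis, at the worktop. The front (pointer) is its -x direction.
- carousel: The turning part of the carousel, on a smooth bearing without stops (turns both ways, about 0.02 N m of friction): a wooden tray 224 mm across with six wire rings for jars at 78 mm from the axis, 60 degrees apart, and a steel post with a dark round wooden knob on top. Origin: on the axis, 14 mm above the worktop; z up; its yaw is the turn of the tray.
- knob (a point): Centre of the round knob on the carousel's axis, 182 mm above the worktop. The knob is 42 mm in diameter between z = 172 and 190 mm, its top at 198 mm, and is turned with the tray. The jars' tops are at 131 mm or lower, so it is free all round.
- jar_green: Glass spice jar with a green lid, 46 mm across, 106 mm high, standing loose in one of the carousel's rings (which one varies, never at the front at the start). Origin: centre of its underside, 26 mm above the worktop.
- jar_black_a: Spice jar with a black-brown lid, 44 mm across, 105 mm high, loose in another ring of the carousel. Origin: centre of its underside.
- shaker_a: Salt or pepper shaker, clear and grey, 44 mm across, 90 mm high, loose in another ring of the carousel. Origin: centre of its underside.
- jar_black_b: Spice jar with a black-brown lid, 44 mm across, 105 mm high, loose in another ring of the carousel. Origin: centre of its underside.
- shaker_b: Salt or pepper shaker, clear and grey, 44 mm across, 90 mm high, loose in another ring of the carousel. Origin: centre of its underside.
- jar_black_c: Spice jar with a black-brown lid, 44 mm across, 105 mm high, loose in another ring of the carousel. Origin: centre of its underside.
- onion: Loose brown onion, 78 mm across, behind the carousel. A bystander.
- lemon: Loose yellow lemon, 71 x 53 mm, at the right behind the bowl. A bystander.
- garlic: Loose garlic bulb, 60 mm across, at the front left. A bystander.
Mind the look-alikes: they are no part of the job. Leave any turquoise look-alike of the shaker_b alone. What is shaped like the bowl but pink is not meant.

How it is judged:
By the outcome, as a careful person would: the job done as asked, in the order asked, and still so for the second after the job is handed in, while the arm keeps its last pose, push and grip.
It also fails if it takes over 72 s, if anything falls off the work surface, if the arm or the gripper's body presses on something with over 40 N, if the wrist force passes 120 N, or if a joint passes its speed limit or range.

ROBOT

A 6-joint arm with a two-finger parallel gripper is mounted at the origin on a cart in front of the work surface, level with it; the furniture and walls round the work are solid. World frame = base frame: x ahead of the robot, y to its left, z up, the work surface at z = 0. Lengths are in mm, angles in rad, forces in N, time in s.
With the tool pointing down it reaches from about 300 to 775 mm from the base axis. Payload 14.6 kg.
Tool frame: the origin (TCP) lies midway between the tips of the shut fingers; the grasp point (between the pads) lies 19 mm behind it; y points along the fingers, z is the direction in which the jaws open and shut, and the axes are right-handed (so a half turn about y gives the same grasp; the last joint's range is limited). The gripper opens to 94 mm and grips with 3 to 60 N. Pads are 16 mm wide; open, the fingers measure 119 mm over their backs; the gripper's body (75 mm by 177 mm) begins 78 mm behind the grasp point.
Start: joints at [1.233, 0.3, 1.521, -0, 1.321, -0.067], TCP at [147.124, 529.947, 205.446] pointing down, gripper open.
Joint ranges: [-3.03, 3.03], [-0.79, 2.21], [0.23, 2.52], [-1.04, 4.18], [0, 3.07], [-2.55, 2.55]. Speed limits (rad/s): [2.22, 2.22, 2.57, 3.14, 3.14, 3.14].

INTERFACE

Orientations are given as [roll, pitch, yaw] about the fixed x, y, z axes, in that order (R = Rz(yaw) Ry(pitch) Rx(roll)).
In Python, from cell import manip gives the robot as it stands.
- The arm moves only by the tool play_rows, never from a script. Its argument "series" is a list of rows, each a list of 3 entries, a list of its own where there are three numbers: the shift along the tool's x, y, z in m, then the turn about the tool's y in rad, then the closure, from 0 (fully open) to 1 (shut). In form: [[[dx, dy, dz], twist, grip], ...]. A call has 1 to 20 rows; each row is the pose to reach, as a shift and turn from the pose measured when the call began, along the tool's axes at that moment; what a row does not reach only later rows make up. A row lasts 1/10 s, in which the tool goes at most 50 mm and 8.59 degrees, less where a joint would pass 70% of its speed; a pose out of reach is approached as far as the arm can. A call with a gripper value outside its range is refused whole. The fingers move at their own pace and stop on an object; "squeeze" is the grip in N (left out, the last holds). Time passes only in rows, so rows that repeat a pose let the fingers close. It gives the time, the measured TCP pose, the force and the opening at its end, in the units of the state.
- manip.read_state(): the state, without advancing time (a new reading comes with each control period).
- manip.camera(name): name is "scene" or "top" or "wrist"; returns the picture (480x640x3 uint8, red, green, blue); there is no depth.
- manip.camera_params(name): a dict with "K" (3x3 intrinsics, pixels), "dist_coeffs" ([k1, k2, p1, p2, k3] as OpenCV has them; the pictures are not rectified), "rvec" (rotation vector, rad) and "tvec" (3), from world to camera coordinates, as OpenCV has them. Camera axes: x right, y down, z forward; pixel columns grow to the right and rows downward; lengths in mm; the calibration is good to about 2 mm. A picture is of the moment at which its call begins: read the wrist's pose just before it. camera_params takes no time and is no camera call; for the wrist camera it gives the pose at the moment of the call.
- manip.sign_off(): hands the job in, once; it reports no verdict.
The state is a dict: "clock": time; "joints": joint angles; "qd": joint speeds; "effort": joint torques, N m; "eef_pos": TCP position; "eef_rot": TCP orientation; "wrist_force": force on the tool from outside, world axes, zero at the start; "moment": the same for the moment, N m; "finger_gap": finger opening in mm.
Only numpy, scipy, OpenCV 4.12 (cv2) and the standard library are available. Lean on these libraries where they do the work, as an engineer would, in place of code of your own. Each camera call takes 0.05 s, during which the arm holds its last target. There are 200 camera calls.

## Working session

There is one attempt and no reset: what is moved stays moved. The work goes in short steps, Python scripts to look and compute and a tool call to move; the robot and the scene stay as the last step left them, time stands still between calls to the robot, and variables do not carry over. Pictures are saved under pics/ and viewed, about 8 in all and at most 12, crops included, and the job is handed in when it is done.

Besides the shell and the picture viewer there is one more tool, called after "Request:" by a JSON object that holds its "op" and its "data", one argument or row to a line. play_rows: Moves the arm, as the interface text tells. Its arguments: {"type":"object","properties":{"series":{"type":"array","items":{"type":"array"}},"squeeze":{"type":"number"}},"required":["series"]}

```bash
mkdir -p pics; cat > h.py <<'E'
import numpy as np, cv2
from scipy.spatial.transform import Rotation as R
from cell import manip
def snap(name,fn):
    p=manip.camera_params(name); im=manip.camera(name)
    cv2.imwrite('pics/'+fn,cv2.cvtColor(im,cv2.COLOR_RGB2BGR)); np.savez('pics/'+fn+'.npz',**{k:np.array(p[k],float) for k in('K','dist_coeffs','rvec','tvec')})
    return im
def ray(fn,uv,z):
    p=np.load('pics/'+fn+'.npz'); n=cv2.undistortPoints(np.array([[uv]],float),p['K'],p['dist_coeffs'])[0,0]
    M=cv2.Rodrigues(p['rvec'])[0]; c=-M.T@p['tvec'].ravel(); d=M.T@np.array([n[0],n[1],1]); return c+d*(z-c[2])/d[2]
def proj(fn,P):
    p=np.load('pics/'+fn+'.npz'); return cv2.projectPoints(np.array(P,float).reshape(-1,1,3),p['rvec'],p['tvec'],p['K'],p['dist_coeffs'])[0].reshape(-1,2)
def st():
    s=manip.read_state(); 
    for k in('clock','joints','eef_pos','eef_rot','wrist_force','finger_gap'): print(k,np.round(s[k],3))
    return s
def tool(target):
    s=manip.read_state(); return R.from_euler('xyz',s['eef_rot']).as_matrix().T@(np.array(target)-np.array(s['eef_pos']))
E
python3 - <<'E'
from h import *
s=st(); print(R.from_euler('xyz',s['eef_rot']).as_matrix().round(3))
snap('top','t1.png');snap('scene','s1.png')
E
```

```text
clock 0.0
joints [ 1.233  0.3    1.522 -0.     1.321 -0.067]
eef_pos [147.032 529.679 204.858]
eef_rot [-1.572  0.    -0.271]
wrist_force [ 0.162  0.163 -1.134]
finger_gap 93.901
[[ 0.964 -0.     0.267]
 [-0.267 -0.001  0.964]
 [-0.    -1.    -0.001]]
```

View pics/t1.png

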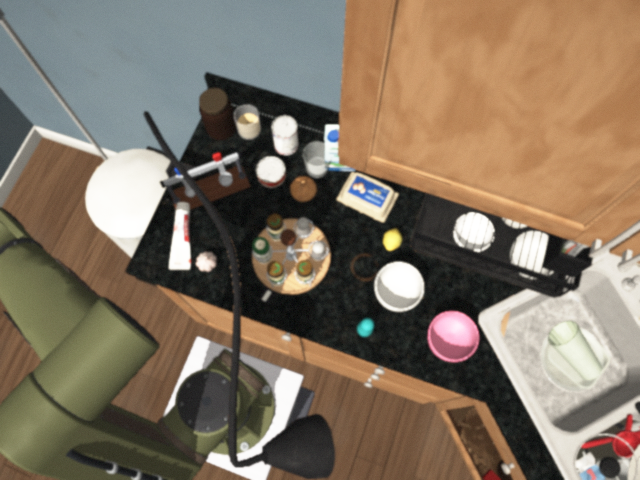

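View pics/s1.png

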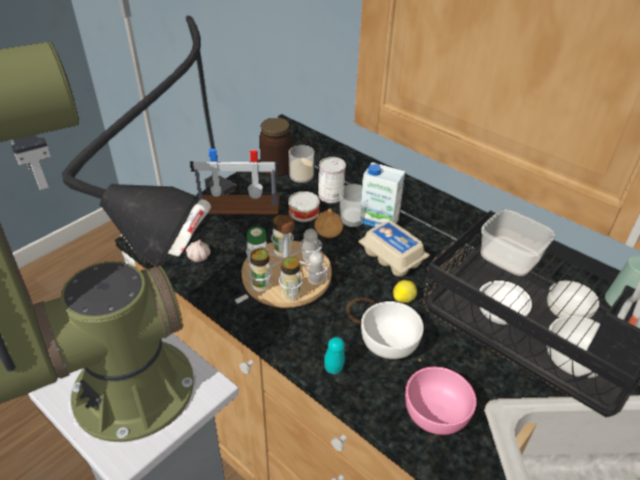

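Top: rail from (165,184) to (240,155), red grip near (217,156), carousel near (290,256), white bowl (399,286), with a lamp arm hanging somewhere in the view. Scene: red grip (254,156), blue (213,156), green lid (257,235). Next are enlarged crops.

```bash
python3 - <<'E'
from h import *
a=cv2.imread('pics/t1.png')[140:315,150:350];b=cv2.imread('pics/s1.png')[140:315,180:340]
f=lambda i:cv2.resize(i,None,fx=400/i.shape[1],fy=400/i.shape[1],interpolation=cv2.INTER_CUBIC)
a,b=f(a),f(b);h=max(a.shape[0],b.shape[0]);a=cv2.copyMakeBorder(a,0,h-a.shape[0],0,0,cv2.BORDER_CONSTANT);b=cv2.copyMakeBorder(b,0,h-b.shape[0],0,0,cv2.BORDER_CONSTANT)
cv2.imwrite('pics/c1.png',np.hstack([a,b]))
def tri(u,v):
    P=[];q=[]
    for fn,x in(('t1.png',u),('s1.png',v)):
        p=np.load('pics/'+fn+'.npz');P.append(np.hstack([cv2.Rodrigues(p['rvec'])[0],p['tvec'].reshape(3,1)]));q.append(cv2.undistortPoints(np.array([[x]],float),p['K'],p['dist_coeffs']).reshape(2,1))
    X=cv2.triangulatePoints(P[0],P[1],q[0],q[1]).ravel();X=X[:3]/X[3]
    print(u,v,X.round(0),[(proj(f,X)[0]-w).round(0) for f,w in(('t1.png',u),('s1.png',v))])
tri((217,156),(254,153)); tri((235,450),(105,190)); tri((320,445),(165,230)); tri((148,113),(195,18))
print(ray('t1.png',(399,284),69),ray('s1.png',(392,325),69))
for fn in('t1.png','s1.png'):
    p=np.load('pics/'+fn+'.npz');M=cv2.Rodrigues(p['rvec'])[0];print('cam',-M.T@p['tvec'].ravel())
E
```

```text
(217, 156) (254, 153) [609. 260. 185.] [array([ 0., -0.]), array([-0.,  0.])]
(235, 450) (105, 190) [ -35. -145.  610.] [array([ 8., -5.]), array([-13.,   0.])]
(320, 445) (165, 230) [   0. -256.  587.] [array([-4.,  3.]), array([ 6., -1.])]
(148, 113) (195, 18) [486. 286. 573.] [array([ 1., -0.]), array([-1.,  0.])]
[ 464.1538244  -325.23187562   69.        ] [ 459.18087261 -328.530106     69.        ]
cam [  28.27723976 -253.48654404 1523.90174094]
cam [-317.41189781 -774.8023954  1080.04986318]
```

View pics/c1.png

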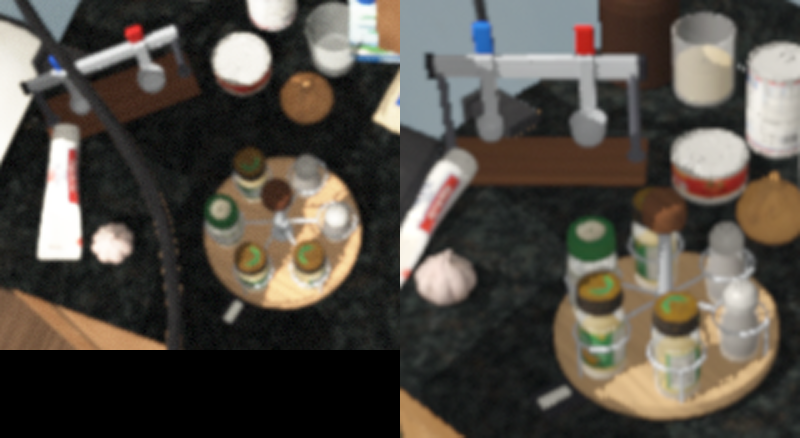

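```bash
python3 - <<'E'
from h import *
print('tcp px',proj('t1.png',[147,530,205]),proj('s1.png',[147,530,205]),'base',proj('t1.png',[0,0,0]),proj('s1.png',[0,0,0]))
def dense(L):
    L=np.array(L,float);t=np.arange(len(L));T=np.linspace(0,len(L)-1,400);return np.c_[np.interp(T,t,L[:,0]),np.interp(T,t,L[:,1])]
S=dense([(207,160),(203,100),(200,50),(195,18),(190,18),(180,30),(160,60),(130,100),(100,130),(75,155),(66,175),(75,185),(105,192)])
T=[(148,113),(158,140),(172,160),(190,180),(215,210),(230,235),(237,270),(239,300),(237,350),(233,400),(232,440),(240,462),(265,458),(320,445)]
for u in T:
    best=[]
    for z in range(0,1100,5):
        X=ray('t1.png',u,z);q=proj('s1.png',X)[0];d=np.hypot(*(S-q).T);best.append((d.min(),z,int(d.argmin())//10,*X[:2].round()))
    loc=[b for i,b in enumerate(best[1:-1],1) if b[0]<=best[i-1][0] and b[0]<=best[i+1][0] and b[0]<12]
    print(u,[tuple(np.round(b,0).astype(int)) for b in loc])
# base / pointer / knob / green etc
print('knob',ray('t1.png',(288,237),198),ray('s1.png',(284,222),198))
print('green',ray('t1.png',(261,247.5),132),ray('s1.png',(256,231),132))
print('pointer',ray('t1.png',(266.5,295.5),14),ray('s1.png',(242,299),14))
print('red',ray('t1.png',(217.5,156.5),194),'blue',ray('t1.png',(178,171),194),ray('s1.png',(254,151),194),ray('s1.png',(213,151),194))
print('railfoot corners s',ray('s1.png',(198,211),12),ray('s1.png',(278,213),12))
E
```

```text
tcp px [[ 50.34391249 272.64236471]] [[ 38.42621666 179.01373982]] base [[229.0924198  407.26351082]] [[133.8586238  388.85129373]]
(148, 113) [(np.int64(1), np.int64(425), np.int64(5), np.int64(555), np.int64(371)), (np.int64(0), np.int64(445), np.int64(6), np.int64(546), np.int64(360)), (np.int64(1), np.int64(480), np.int64(7), np.int64(529), np.int64(340)), (np.int64(1), np.int64(490), np.int64(7), np.int64(524), np.int64(334)), (np.int64(1), np.int64(500), np.int64(7), np.int64(519), np.int64(328)), (np.int64(1), np.int64(510), np.int64(7), np.int64(514), np.int64(323)), (np.int64(1), np.int64(520), np.int64(8), np.int64(510), np.int64(317)), (np.int64(1), np.int64(545), np.int64(9), np.int64(498), np.int64(303)), (np.int64(2), np.int64(560), np.int64(9), np.int64(490), np.int64(294)), (np.int64(0), np.int64(575), np.int64(11), np.int64(483), np.int64(286))]
(158, 140) [(np.int64(4), np.int64(90), np.int64(0), np.int64(640), np.int64(489)), (np.int64(2), np.int64(190), np.int64(1), np.int64(597), np.int64(437)), (np.int64(2), np.int64(200), np.int64(1), np.int64(593), np.int64(43
[... 2994 characters left out ...]
 (np.int64(2), np.int64(710), np.int64(27), np.int64(-34), np.int64(-192))]
(320, 445) [(np.int64(0), np.int64(795), np.int64(20), np.int64(11), np.int64(-258))]
knob [448.25329772 -12.02594917 198.        ] [442.8591593  -15.17374126 198.        ]
green [416.42003771  57.75602202 132.        ] [428.32095507  67.47041393 132.        ]
pointer [321.08044631  15.95323003  14.        ] [321.05935654  12.9169004   14.        ]
red [603.34560222 255.51535097 194.        ] blue [526.43061341 340.22653767 194.        ] [607.44092785 256.62081146 194.        ] [531.9040721  335.87784567 194.        ]
railfoot corners s [471.74076294 357.89624405  12.        ] [620.54997409 185.64291147  12.        ]
```

```bash
python3 - <<'E'
from h import *
for uv in((216,190),(226,186),(236,184)): print('lampbase s',ray('s1.png',uv,5))
print('px top of that',proj('t1.png',ray('s1.png',(226,186),5)))
for uv in((30,440),(110,345),(40,260),(150,340)): print('arm',uv,[ray('t1.png',uv,z).round() for z in(450,550)])
for z in (0,150): print('pole top?',[ray('t1.png',u,z).round() for u in((148,113),(158,140),(172,160),(190,180))])
# bystanders
print('garlic',ray('t1.png',(206,262),25),'onion',ray('t1.png',(303,188),35),'lemon',ray('t1.png',(392,239),25),'turq',ray('t1.png',(366,327),40))
print('brown jar s',ray('s1.png',(275,195),0),'t',ray('t1.png',(214,110),120))
E
```

```text
lampbase s [578.8067923  404.60533723   5.        ]
lampbase s [612.79627003 398.14675198   5.        ]
lampbase s [640.38453743 383.89026446   5.        ]
px top of that [[187.71454777 169.29601025]]
arm (30, 440) [array([-189.,  264.,  450.]), array([-169.,  216.,  550.])]
arm (110, 345) [array([ 35., 195., 450.]), array([ 34., 153., 550.])]
arm (40, 260) [array([142., 420., 450.]), array([131., 357., 550.])]
arm (150, 340) [array([ 72., 123., 450.]), array([ 68.,  88., 550.])]
pole top? [array([759., 613.,   0.]), array([678., 536.,   0.]), array([628., 461.,   0.]), array([583., 378.,   0.])]
pole top? [array([687., 527., 150.]), array([614., 458., 150.]), array([569., 391., 150.]), array([529., 316., 150.])]
garlic [351.25711385 215.00327565  25.        ] onion [660.77784588  31.2206597   35.        ] lemon [ 600.04067794 -268.11469945   25.        ] turq [ 326.04403233 -277.51507231   40.        ]
brown jar s [686.50659433 263.49057559   0.        ] t [776.58163627 357.70735198 120.        ]
```

```bash
python3 - <<'E'
from h import *
for z in(300,350,400,450,500): print(z,proj('s1.png',[147,530,z]),proj('t1.png',[147,530,z]))
for z in (0,100,200,300,400): print(z,proj('s1.png',[0,0,z]),proj('t1.png',[0,0,z]))
snap('wrist','w0.png')
a=cv2.imread('pics/s1.png')[:330,:260];b=cv2.imread('pics/t1.png')[200:480,:340]
a=cv2.resize(a,(400,508),interpolation=cv2.INTER_CUBIC);b=cv2.resize(b,(400,329),interpolation=cv2.INTER_CUBIC)
cv2.imwrite('pics/c2.png',np.hstack([a,cv2.copyMakeBorder(b,0,179,0,0,cv2.BORDER_CONSTANT)]))
E
```

```text
300 [[ 26.20638997 145.4792862 ]] [[ 32.45449935 261.6992949 ]]
350 [[ 19.25004736 126.52258752]] [[ 22.10609068 255.33514906]]
400 [[ 11.88806126 106.56192143]] [[ 11.03243767 248.49632947]]
450 [[ 4.08144756 85.50598272]] [[ -0.83833722 241.1311352 ]]
500 [[-4.2140528  63.25134113]] [[-13.5861984 233.1808437]]
0 [[133.8586238  388.85129373]] [[229.0924198  407.26351082]]
100 [[124.88530767 359.2190992 ]] [[222.7632324  405.61409507]]
200 [[114.80692054 326.24308457]] [[215.5004064  403.71436521]]
300 [[103.39093805 289.27252022]] [[207.08201194 401.50296719]]
400 [[ 90.33117697 247.46139882]] [[197.21019511 398.89683346]]
```

View pics/c2.png

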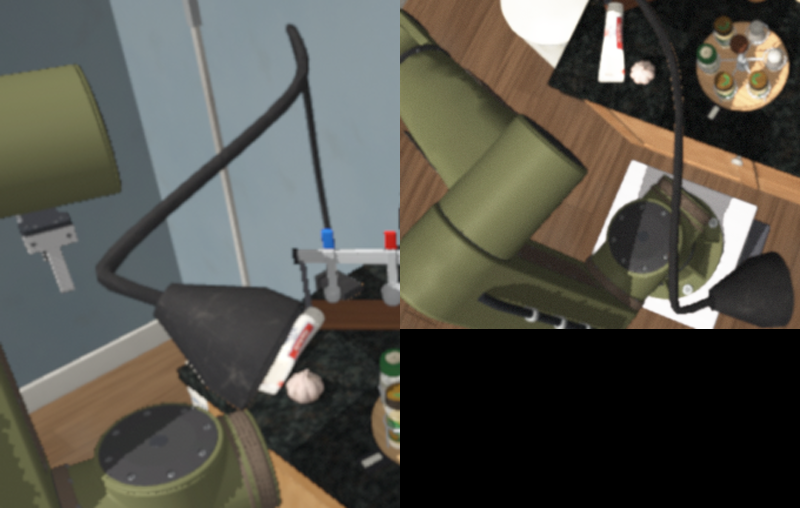

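View pics/w0.png

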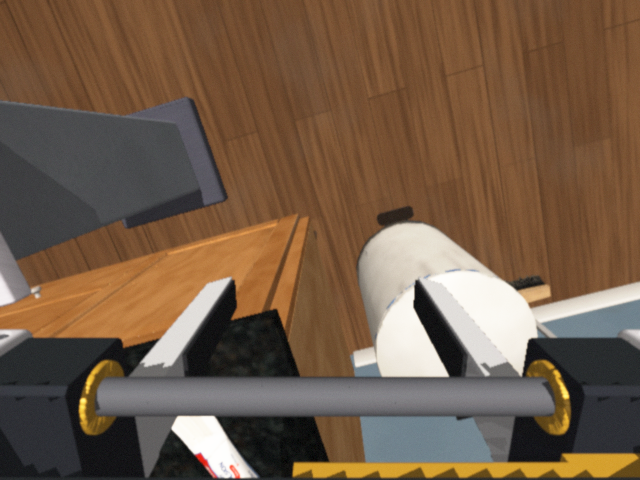

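The rail yaw is about 0.75 rad, with red at about (605,256). A lamp neck arches over the arm's path at z of about 575–720. I'll move partway in, which also gives data for fitting the arm geometry.

Request:
{"op": "play_rows", "data": {
  "series": [
    [[0.03,0,-0.02],0.1,0],
    [[0.06,0,-0.04],0.2,0],
    [[0.09,0,-0.06],0.3,0],
    [[0.12,0,-0.08],0.4,0],
    [[0.15,0,-0.1],0.5,0],
    [[0.18,0,-0.12],0.55,0],
    [[0.21,0,-0.145],0.55,0],
    [[0.235,0,-0.163],0.55,0],
    [[0.235,0,-0.163],0.55,0],
    [[0.235,0,-0.163],0.55,0],
    [[0.235,0,-0.163],0.55,0]
  ]
}}

```text
clock: 1.25
eef_pos: [329.5, 310.4, 205.1]
eef_rot: [-1.572, -0.0, -0.82]
wrist_force: [-0.7, -0.0, -0.2]
finger_gap: 94.0
```

```bash
python3 - <<'E'
from h import *
from scipy.optimize import lstsq if False else least_squares
E
python3 - <<'E'
from h import *
s=st(); snap('wrist','w1.png'); snap('scene','s2.png'); snap('top','t2.png')
q=np.array(s['joints']); p=np.array(s['eef_pos'])
A=[];b=[]
for Q,P in(([1.233,.3,1.522,0,1.321],[147.03,529.68,204.86]),(q,p)):
    off=37; r=np.sqrt(P[0]**2+P[1]**2-0); rr=P[0]*np.cos(Q[0])+P[1]*np.sin(Q[0]); print('r',rr,'lat',-P[0]*np.sin(Q[0])+P[1]*np.cos(Q[0]))
    A+= [[np.sin(Q[1]),np.sin(Q[1]+Q[2]),0],[np.cos(Q[1]),np.cos(Q[1]+Q[2]),1]]; b+=[rr,P[2]]
print(np.linalg.lstsq(np.array(A),np.array(b),rcond=None))
a=cv2.imread('pics/s2.png');t=cv2.imread('pics/t2.png')
cv2.imwrite('pics/c3.png',np.hstack([cv2.resize(i,(400,300),interpolation=cv2.INTER_AREA) for i in(a,t)]))
E
```

```text
clock 1.25
joints [ 0.675  0.082  1.781 -0.     1.279 -0.076]
eef_pos [329.453 310.372 205.081]
eef_rot [-1.572 -0.    -0.82 ]
wrist_force [-0.712 -0.004 -0.228]
finger_gap 94.027
r 548.4733685653343 lat 36.819658806062364
r 451.14985314298343 lat 36.51402632965099
(array([ 432.55347811,  434.24145225, -100.59051352]), array([0.05119415]), np.int32(3), array([2.01753576, 1.38504414, 0.10584045]))  File "<stdin>", line 2
    from scipy.optimize import lstsq if False else least_squares
                                     ^^
SyntaxError: invalid syntax
```

View pics/c3.png

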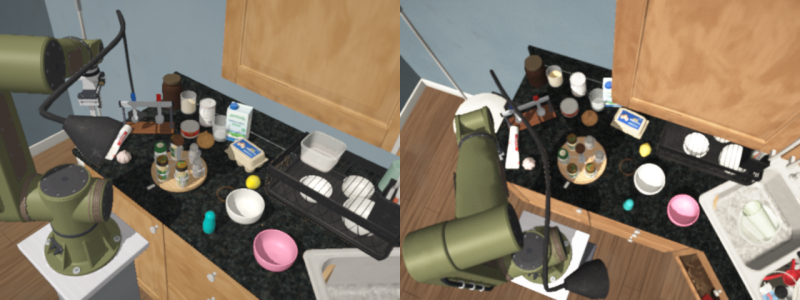

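```bash
cat >> h.py <<'E'
def tri(f1,u,f2,v):
    P=[];q=[]
    for fn,x in((f1,u),(f2,v)):
        p=np.load('pics/'+fn+'.npz');P.append(np.hstack([cv2.Rodrigues(p['rvec'])[0],p['tvec'].reshape(3,1)]));q.append(cv2.undistortPoints(np.array([[x]],float),p['K'],p['dist_coeffs']).reshape(2,1))
    X=cv2.triangulatePoints(P[0],P[1],q[0],q[1]).ravel();X=X[:3]/X[3]
    return X.round(0),[(proj(f,X)[0]-w).round(0) for f,w in((f1,u),(f2,v))]
E
python3 - <<'E'
from h import *
print(tri('t2.png',(184,368),'s2.png',(85,105)))
d=np.array([np.cos(.675),np.sin(.675)]);l=np.array([-d[1],d[0]])
for z in(530,580,630):
  for t in(-120,-60,0):
    X=[*(35*d+t*l),z]; print(z,t,proj('t2.png',X)[0].round(),proj('s2.png',X)[0].round())
E
```

```text
(array([ 44., -19., 653.]), [array([ 1., -1.]), array([-1.,  0.])])
530 -120 [240. 355.] [155. 175.]
530 -60 [208. 365.] [117. 173.]
530 0 [177. 376.] [ 78. 171.]
580 -120 [236. 351.] [149. 147.]
580 -60 [203. 362.] [110. 145.]
580 0 [169. 373.] [ 70. 143.]
630 -120 [232. 347.] [143. 118.]
630 -60 [196. 358.] [102. 116.]
630 0 [161. 370.] [ 61. 114.]
```

View pics/w1.png

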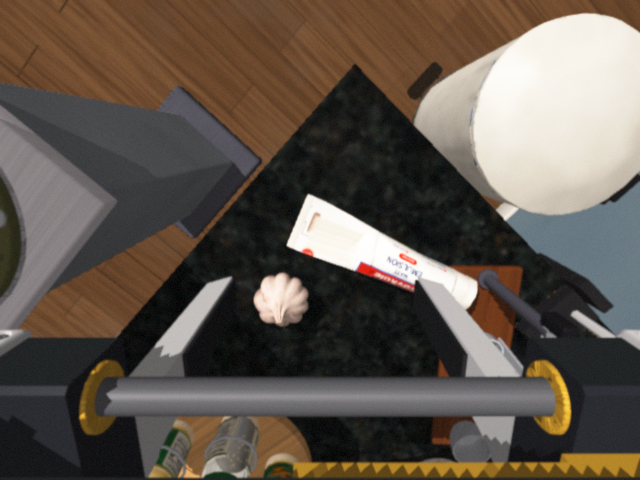

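View pics/t2.png

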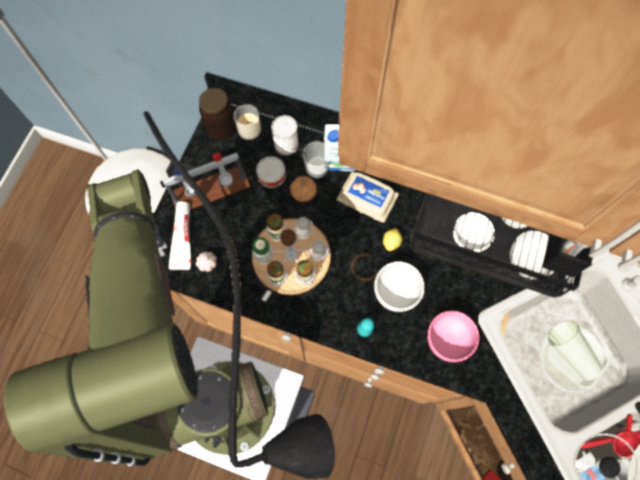

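```bash
python3 - <<'E'
from h import *
# dark neck mask on difference-free image: print dark runs along rows/cols
t=cv2.cvtColor(cv2.imread('pics/t1.png'),cv2.COLOR_BGR2GRAY).astype(int); s=cv2.cvtColor(cv2.imread('pics/s1.png'),cv2.COLOR_BGR2GRAY).astype(int)
def run(v,lo,hi,th):
    i=np.arange(lo,hi)[v[lo:hi]<th]; return (i.min(),i.max()) if len(i) else None
S=[]
for y in range(25,165,10):
    r=run(s[y],60,192 if y<100 else 180,65); print('s',y,r,end=' '); 
    if r: S.append(((r[0]+r[1])/2,y))
print()
T=[]
for y in list(range(300,345,10))+[400,420,430,440]:
    r=run(t[y],225,247,60); print('t',y,r,end=' ')
    if r: T.append(((r[0]+r[1])/2,y))
print()
S=np.array(S);ys=np.linspace(S[:,1].min(),S[:,1].max(),600);S=np.c_[np.interp(ys,S[:,1],S[:,0]),ys]
for u in T+[(237,350),(235,375),(230,235),(237,270)]:
    o=[]
    for z in range(550,850,5):
        X=ray('t1.png',u,z); o.append((np.hypot(*(S-proj('s1.png',X)[0]).T).min(),z,*X[:2].round()))
    b=min(o); g=[k[1] for k in o if k[0]<b[0]+1.5]; print(u,np.round(b),min(g),max(g))
K=np.load('pics/t1.png.npz')['K'];print(K[0,0],'cap radius mm',37*870/K[0,0])
E
```

```text
s 25 (np.int64(189), np.int64(191)) s 35 None s 45 None s 55 (np.int64(190), np.int64(191)) s 65 (np.int64(181), np.int64(190)) s 75 (np.int64(66), np.int64(181)) s 85 (np.int64(69), np.int64(170)) s 95 (np.int64(149), np.int64(159)) s 105 (np.int64(137), np.int64(148)) s 115 (np.int64(125), np.int64(137)) s 125 (np.int64(60), np.int64(125)) s 135 (np.int64(102), np.int64(114)) s 145 (np.int64(92), np.int64(103)) s 155 (np.int64(81), np.int64(93)) 
t 300 (np.int64(225), np.int64(246)) t 310 (np.int64(228), np.int64(246)) t 320 (np.int64(235), np.int64(239)) t 330 (np.int64(234), np.int64(239)) t 340 (np.int64(233), np.int64(239)) t 400 (np.int64(229), np.int64(246)) t 420 (np.int64(228), np.int64(246)) t 430 (np.int64(228), np.int64(237)) t 440 (np.int64(226), np.int64(235)) 
(np.float64(235.5), 300) [  1. 680. 168. -59.] 680 685
(np.float64(237.0), 310) [  1. 690. 153. -70.] 685 690
(np.float64(237.0), 320) [  1. 695. 138. -77.] 695 695
(np.float64(236.5), 330) [  0. 700. 122. -83.] 660 700
(np.float64(236.0), 340) [  0. 660. 112. -80.] 660 705
(np.float64(237.5), 400) [   1.  675.   27. -120.] 675 680
(np.float64(237.0), 420) [   1.  680.   -0. -131.] 655 690
(np.float64(232.5), 430) [   1.  650.  -18. -126.] 650 650
(np.float64(230.5), 440) [   8.  655.  -32. -129.] 650 660
(237, 350) [  0. 660.  98. -88.] 660 710
(235, 375) [   0.  715.   59. -110.] 660 720
(230, 235) [  6. 710. 258. -17.] 690 715
(237, 270) [  0. 670. 217. -40.] 670 675
546.1092185494978 cap radius mm 58.94425310288438
```

The lamp neck may pass close over the elbow at the bowl pose, so I'll take a closer look to pin down both heights.

```bash
python3 - <<'E'
from h import *
a=cv2.imread('pics/s2.png')[20:220,0:200];b=cv2.imread('pics/t2.png')[270:470,60:260]
cv2.imwrite('pics/c4.png',np.hstack([cv2.resize(i,(400,400),interpolation=cv2.INTER_CUBIC) for i in(a,b)]))
E
```

View pics/c4.png

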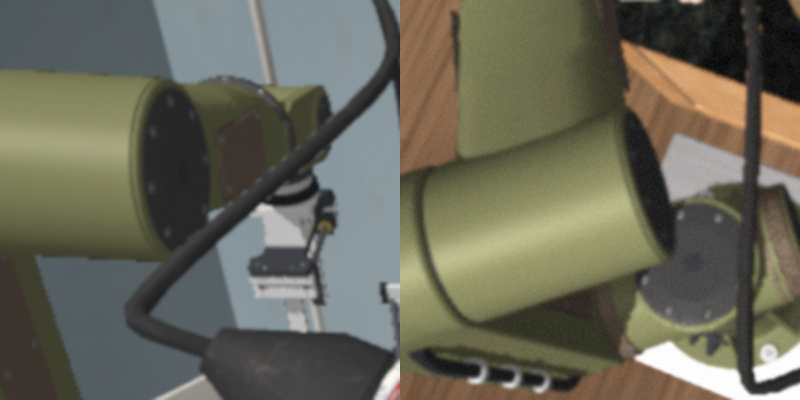

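```bash
python3 - <<'E'
from h import *
print('cap',tri('t2.png',(184,361.5),'s2.png',(87.5,102.5)))
print('cap top/bot scene', tri('t2.png',(184,361.5),'s2.png',(82.5,60)))
S=np.array([(195,45),(175,72.5),(150,97.5),(125,120),(100,140),(75,162.5),(65,175),(72,185),(105,195)])
tt=np.linspace(0,8,800);S=np.c_[np.interp(tt,range(9),S[:,0]),np.interp(tt,range(9),S[:,1])]
for u in((236,270),(237,300),(236,320),(234.5,345),(232.5,370),(231.5,400),(231,435)):
    o=[]
    for z in range(550,850,5):
        X=ray('t2.png',u,z); o.append((np.hypot(*(S-proj('s2.png',X)[0]).T).min(),z,*X[:2].round()))
    print(u,[tuple(np.round(o[i]).astype(int)) for i in range(1,len(o)-1) if o[i][0]<=o[i-1][0] and o[i][0]<=o[i+1][0] and o[i][0]<6])
d=np.array([np.cos(.675),np.sin(.675)]);l=np.array([-d[1],d[0]])
for z in(640,650,660):
  for R_ in (55,60,65,70):
    th=np.linspace(0,2*np.pi,73);C=np.array([[*( (35+R_*np.cos(t))*d-43*l),z+R_*np.sin(t)] for t in th]);q=proj('s2.png',C);k=proj('t2.png',C)
    print(z,R_,'s y',q[:,1].min().round(),q[:,1].max().round(),'x',q[:,0].min().round(),q[:,0].max().round(),'t y',k[:,1].min().round(),k[:,1].max().round(),'x',k[:,0].min().round(),k[:,0].max().round())
E
```

```text
cap (array([ 53., -14., 652.]), [array([ 0., -0.]), array([-1.,  0.])])
cap top/bot scene (array([ 51., -34., 722.]), [array([ 1., -1.]), array([-1.,  0.])])
(236, 270) [(np.int64(1), np.int64(675), np.int64(215), np.int64(-40))]
(237, 300) [(np.int64(1), np.int64(670), np.int64(171), np.int64(-59))]
(236, 320) [(np.int64(1), np.int64(665), np.int64(141), np.int64(-69))]
(234.5, 345) [(np.int64(1), np.int64(660), np.int64(104), np.int64(-81))]
(232.5, 370) [(np.int64(1), np.int64(655), np.int64(67), np.int64(-92))]
(231.5, 400) [(np.int64(1), np.int64(655), np.int64(24), np.int64(-108))]
(231, 435) [(np.int64(0), np.int64(595), np.int64(-29), np.int64(-119)), (np.int64(0), np.int64(650), np.int64(-25), np.int64(-127))]
640 55 s y 69.0 148.0 x 72.0 104.0 t y 328.0 394.0 x 173.0 197.0
640 60 s y 65.0 151.0 x 70.0 105.0 t y 325.0 397.0 x 172.0 198.0
640 65 s y 62.0 155.0 x 69.0 106.0 t y 322.0 400.0 x 171.0 199.0
640 70 s y 58.0 158.0 x 67.0 107.0 t y 319.0 403.0 x 170.0 200.0
650 55 s y 62.0 142.0 x 70.0 102.0 t y 327.0 394.0 x 171.0 195.0
650 60 s y 59.0 145.0 x 68.0 103.0 t y 324.0 397.0 x 170.0 196.0
650 65 s y 55.0 149.0 x 67.0 105.0 t y 321.0 400.0 x 169.0 197.0
650 70 s y 51.0 152.0 x 65.0 106.0 t y 318.0 403.0 x 168.0 198.0
660 55 s y 55.0 136.0 x 68.0 101.0 t y 326.0 393.0 x 170.0 194.0
660 60 s y 52.0 139.0 x 66.0 102.0 t y 323.0 396.0 x 168.0 195.0
660 65 s y 48.0 143.0 x 64.0 103.0 t y 320.0 399.0 x 167.0 196.0
660 70 s y 44.0 146.0 x 63.0 105.0 t y 317.0 403.0 x 166.0 197.0
```

```bash
python3 - <<'E'
from h import *
def blob(fn,box,kind):
    h=cv2.cvtColor(cv2.imread('pics/'+fn),cv2.COLOR_BGR2HSV);m=(h[...,1]>150)&(h[...,2]>70)
    m&=((h[...,0]<8)|(h[...,0]>172)) if kind=='r' else ((h[...,0]>100)&(h[...,0]<125))
    k=np.zeros_like(m);x0,y0,x1,y1=box;k[y0:y1,x0:x1]=1;ys,xs=np.nonzero(m&k);print(fn,kind,len(xs),xs.min(),xs.max(),ys.min(),ys.max());return xs.mean(),ys.mean()
rt=blob('t2.png',(200,140,240,175),'r');rs=blob('s1.png',(240,140,270,170),'r');bs=blob('s1.png',(200,140,225,170),'b')
print(rt,rs,bs,tri('t2.png',rt,'s1.png',rs))
print('blue z174',ray('s1.png',bs,174),'red',ray('s1.png',rs,174),ray('t2.png',rt,180))
a=ray('t1.png',(165,184),150);b=ray('t1.png',(239,156.5),150);print('rail',a,b,np.arctan2(*(b-a)[1::-1]))
print('tool delta to', tool([540,195,205]))
E
```

```text
t2.png r 61 213 221 152 160
s1.png r 66 250 257 151 161
s1.png b 82 209 216 148 160
(np.float64(216.8360655737705), np.float64(156.19672131147541)) (np.float64(253.53030303030303), np.float64(155.8030303030303)) (np.float64(212.58536585365854), np.float64(154.41463414634146)) (array([613., 266., 172.]), [array([-0.,  0.]), array([ 0., -0.])])
blue z174 [539.12823032 348.89447957 174.        ] red [610.89354349 263.58595982 174.        ] [609.65274954 263.00944875 180.        ]
rail [493.86737584 377.45000542 150.        ] [642.80792502 214.48420022 150.        ] -0.8303341335158003
tool delta to [2.28123154e+02 9.15494234e-02 7.51073488e+01]
```

Request:
{"op": "play_rows", "data": {
  "series": [
    [[0.03,0.01,0.01],0.15,0],
    [[0.06,0.02,0.02],0.3,0],
    [[0.09,0.025,0.03],0.45,0],
    [[0.12,0.025,0.04],0.6,0],
    [[0.145,0.025,0.05],0.74,0],
    [[0.17,0.025,0.06],0.88,0],
    [[0.195,0.025,0.07],1.02,0],
    [[0.21,0.025,0.08],1.16,0],
    [[0.225,0.025,0.085],1.3,0],
    [[0.225,0.025,0.085],1.44,0],
    [[0.225,0.025,0.085],1.57,0],
    [[0.225,0.025,0.085],1.57,0],
    [[0.225,0.025,0.085],1.57,0],
    [[0.225,0.025,0.085],1.57,0]
  ]
}}

```text
clock: 2.8
eef_pos: [545.0, 204.3, 180.1]
eef_rot: [-1.57, -0.001, -2.386]
wrist_force: [0.6, -0.1, 0.3]
finger_gap: 94.1
```

```bash
python3 - <<'E'
from h import *
s=st(); snap('wrist','w2.png')
print(proj('w2.png',[[612,264,150],[612,264,174],[612,264,194],[539,349,174]]), manip.camera_params('wrist')['tvec'])
p=np.load('pics/w2.png.npz');M=cv2.Rodrigues(p['rvec'])[0];print('cam',-M.T@p['tvec'].ravel(),M[2])
E
```

```text
clock 2.8
joints [ 2.960e-01  3.920e-01  1.458e+00 -1.000e-03  1.293e+00  1.111e+00]
eef_pos [544.962 204.325 180.076]
eef_rot [-1.570e+00 -1.000e-03 -2.386e+00]
wrist_force [ 0.628 -0.106  0.314]
finger_gap 94.111
[[329.15188048 116.93371015]
 [329.755152   113.8789901 ]
 [330.39427623 110.64276359]
 [ 94.74558118 102.30815972]] [-225.28340323  495.11184845  511.35064075]
cam [601.47642578 257.48230672 359.53075307] [-0.1954181  -0.18430294 -0.9632467 ]
```

View pics/w2.png

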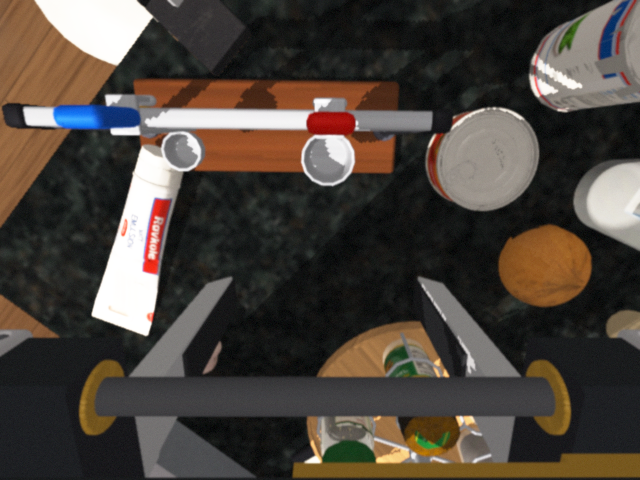

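```bash
python3 - <<'E'
from h import *
r=ray('w2.png',(331,123),192);b=ray('w2.png',(100,118),185);print(r,b)
a=ray('w2.png',(25,116),150);e=ray('w2.png',(430,121),150);print(a,e,'rail yaw',np.arctan2(*(e-a)[1::-1])+np.pi/2)
im=cv2.imread('pics/w2.png');h=cv2.cvtColor(im,cv2.COLOR_BGR2HSV);m=(h[...,1]>150)&(h[...,2]>60)&((h[...,0]<8)|(h[...,0]>172));m[:90]=0;m[150:]=0;m[:,:290]=0;m[:,380:]=0
ys,xs=np.nonzero(m);c=(np.percentile(xs,[1,99]).mean(),np.percentile(ys,[1,99]).mean());print(c,np.percentile(xs,[1,99]),np.percentile(ys,[1,99]))
r=ray('w2.png',c,188);print(r,'tool yaw angle z',manip.read_state()['eef_rot'][2]+np.pi/2)
print('delta',tool([r[0],r[1],157]))
E
```

```text
[608.62660806 260.38117836 192.        ] [538.7207553  338.07469267 185.        ]
[499.01346093 384.53197236 150.        ] [648.17009555 222.64566694 150.        ] rail yaw 0.7444952228653121
(np.float64(330.505), np.float64(122.5)) [308.   353.01] [112. 133.]
[608.79948756 260.7574196  188.        ] tool yaw angle z -0.8158994573893912
delta [-85.21784404  23.01972775   2.58260341]
```

Request:
{"op": "play_rows", "data": {
  "series": [
    [[0,0.012,0],0.01,0],
    [[0,0.023,0],0.01,0.2],
    [[-0.015,0.023,0.001],0.01,0.4],
    [[-0.035,0.023,0.002],0.01,0.4],
    [[-0.055,0.023,0.002],0.01,0.4],
    [[-0.072,0.023,0.0026],0.01,0.4],
    [[-0.085,0.023,0.0026],0.01,0.4],
    [[-0.085,0.023,0.0026],0.01,0.4],
    [[-0.085,0.023,0.0026],0.01,0.4]
  ],
  "squeeze": 40
}}

```text
clock: 3.75
eef_pos: [608.1, 260.3, 155.9]
eef_rot: [-1.571, -0.002, -2.396]
wrist_force: [-0.5, 0.1, 0.2]
finger_gap: 56.2
```

```bash
python3 - <<'E'
from h import *
s=st(); print('delta',tool([608.8,260.8,157]))
im=snap('wrist','w3.png');h=cv2.cvtColor(im,cv2.COLOR_RGB2HSV);m=(h[...,1]>150)&(h[...,2]>60)&((h[...,0]<8)|(h[...,0]>172));n,l,stt,c=cv2.connectedComponentsWithStats(m.astype(np.uint8));print([ (tuple(stt[i][:5]),c[i].round()) for i in range(1,n) if stt[i][4]>60])
print(proj('w3.png',[[608.8,260.8,194],[608.8,260.8,174]]))
E
```

```text
clock 3.75
joints [ 3.490e-01  5.910e-01  1.221e+00 -1.000e-03  1.331e+00  1.175e+00]
eef_pos [608.145 260.323 155.878]
eef_rot [-1.571e+00 -2.000e-03 -2.396e+00]
wrist_force [-0.489  0.089  0.222]
finger_gap 56.222
delta [-0.80214063 -1.12350593  0.09292911]
[((np.int32(618), np.int32(137), np.int32(16), np.int32(26), np.int32(66)), array([625., 149.])), ((np.int32(426), np.int32(207), np.int32(56), np.int32(49), np.int32(524)), array([447., 226.])), ((np.int32(299), np.int32(282), np.int32(52), np.int32(54), np.int32(2482)), array([324., 310.])), ((np.int32(146), np.int32(298), np.int32(22), np.int32(41), np.int32(342)), array([156., 314.]))]
[[324.30419054 326.29864129]
 [324.35388681 305.87571098]]
```

Request:
{"op": "play_rows", "data": {
  "series": [
    [[0,-0.001,0],0,0.6],
    [[0,-0.001,0],0,0.8],
    [[0,-0.001,0],0,1],
    [[0,-0.001,0],0,1],
    [[0,-0.001,0],0,1],
    [[0,-0.001,0],0,1],
    [[0,-0.001,0],0,1],
    [[0,-0.001,0],0,1]
  ],
  "squeeze": 45
}}

```text
clock: 4.6
eef_pos: [608.1, 260.1, 157.4]
eef_rot: [-1.571, -0.002, -2.397]
wrist_force: [-1.0, -0.1, 0.4]
finger_gap: 21.9
```

Gripped, with a gap of 21.9 mm against the 22 mm grip. Now a slow lift straight up of 28 mm.

Request:
{"op": "play_rows", "data": {
  "series": [
    [[0,-0.001,0],0,1],
    [[0,-0.002,0],0,1],
    [[0,-0.003,0],0,1],
    [[0,-0.004,0],0,1],
    [[0,-0.005,0],0,1],
    [[0,-0.006,0],0,1],
    [[0,-0.008,0],0,1],
    [[0,-0.01,0],0,1],
    [[0,-0.013,0],0,1],
    [[0,-0.016,0],0,1],
    [[0,-0.019,0],0,1],
    [[0,-0.022,0],0,1],
    [[0,-0.025,0],0,1],
    [[0,-0.028,0],0,1],
    [[0,-0.03,0],0,1],
    [[0,-0.03,0],0,1]
  ]
}}

```text
clock: 6.2
eef_pos: [607.5, 259.2, 187.5]
eef_rot: [-1.571, -0.005, -2.397]
wrist_force: [-7.6, -5.6, -3.5]
finger_gap: 21.8
```

```bash
python3 - <<'E'
from h import *
s=st(); 
im=snap('wrist','w4.png');h=cv2.cvtColor(im,cv2.COLOR_RGB2HSV);m=(h[...,1]>150)&(h[...,2]>60)&((h[...,0]<8)|(h[...,0]>172));n,l,stt,c=cv2.connectedComponentsWithStats(m.astype(np.uint8));print([ (tuple(stt[i][:5]),c[i].round()) for i in range(1,n) if stt[i][4]>300])
E
```

```text
clock 6.2
joints [ 0.349  0.567  1.185 -0.002  1.394  1.175]
eef_pos [607.469 259.247 187.465]
eef_rot [-1.571 -0.005 -2.397]
wrist_force [-7.595 -5.57  -3.475]
finger_gap 21.777
[((np.int32(418), np.int32(200), np.int32(48), np.int32(40), np.int32(375)), array([437., 216.])), ((np.int32(300), np.int32(281), np.int32(50), np.int32(53), np.int32(2365)), array([325., 308.])), ((np.int32(156), np.int32(284), np.int32(24), np.int32(60), np.int32(452)), array([167., 312.]))]
```

Request:
{"op": "play_rows", "data": {
  "series": [
    [[0.002,-0.001,0],0,1],
    [[0.004,-0.002,0],0,1],
    [[0.006,-0.002,0],0,1],
    [[0.008,-0.002,0],0,1],
    [[0.01,-0.002,0],0,1],
    [[0.01,-0.002,0],0,1]
  ]
}}

```text
clock: 6.85
eef_pos: [600.1, 252.4, 189.7]
eef_rot: [-1.571, -0.005, -2.397]
wrist_force: [0.7, -1.3, -0.8]
finger_gap: 21.6
```

Request:
{"op": "play_rows", "data": {
  "series": [
    [[0.028,0,-0.006],0,1],
    [[0.056,0,-0.013],0,1],
    [[0.085,0,-0.019],0,1],
    [[0.113,0,-0.025],0,1],
    [[0.141,0,-0.032],0,1],
    [[0.169,0,-0.038],0,1],
    [[0.197,0,-0.04],0,1],
    [[0.225,0,-0.043],0,1],
    [[0.252,0,-0.045],0,1],
    [[0.28,0,-0.048],0,1],
    [[0.308,0,-0.05],0,1],
    [[0.328,0,-0.034],0,1],
    [[0.347,0,-0.018],0,1],
    [[0.367,0,-0.002],0,1],
    [[0.386,0,0.014],0,1],
    [[0.401,0,0.037],0,1],
    [[0.416,0,0.061],0,1],
    [[0.431,0,0.085],0,1],
    [[0.446,0,0.108],0,1],
    [[0.446,0,0.108],0,1]
  ]
}}

```text
clock: 8.85
eef_pos: [345.6, -131.3, 191.9]
eef_rot: [-1.57, -0.005, -2.399]
wrist_force: [0.3, 0.5, 0.5]
finger_gap: 21.4
```

```bash
python3 - <<'E'
from h import *
s=st();print('effort',np.round(s['effort'],1))
snap('top','t5.png');snap('scene','s5.png')
print(tool([400,-210,190]),tool([483,-308,190]))
# bowl centre from clean early images: white blob rim
for fn in('t1.png','s1.png','t5.png','s5.png'):
    h=cv2.cvtColor(cv2.imread('pics/'+fn),cv2.COLOR_BGR2HSV);m=((h[...,1]<45)&(h[...,2]>130)).astype(np.uint8);n,l,t,c=cv2.connectedComponentsWithStats(m)
    for i in range(1,n):
        if t[i][4]>500: 
            x=ray(fn,(t[i][0]+t[i][2]/2,t[i][1]+t[i][3]/2),45)
            if abs(x[0]-462)<60 and abs(x[1]+327)<60: print(fn,t[i],x.round())
a=cv2.imread('pics/s5.png');t=cv2.imread('pics/t5.png')
cv2.imwrite('pics/c5.png',np.hstack([a[60:420,0:400],t[110:470,140:540]]))
E
```

```text
clock 8.85
joints [-0.459 -0.102  1.995 -0.005  1.25   0.371]
eef_pos [ 345.553 -131.342  191.896]
eef_rot [-1.57  -0.005 -2.399]
wrist_force [0.33  0.523 0.499]
finger_gap 21.431
effort [ -2.1 -26.9 -35.6  -0.1  -0.2  -1. ]
[14.21690714  1.79273435 96.54242349] [ 19.42974434   1.77366123 224.86165807]
t1.png [ 374  261   50   51 2012] [ 464. -329.   45.]
s1.png [ 361  301   62   58 2834] [ 466. -327.   45.]
t5.png [ 374  261   50   51 2016] [ 464. -329.   45.]
s5.png [ 361  301   62   58 2832] [ 466. -327.   45.]
```

View pics/c5.png

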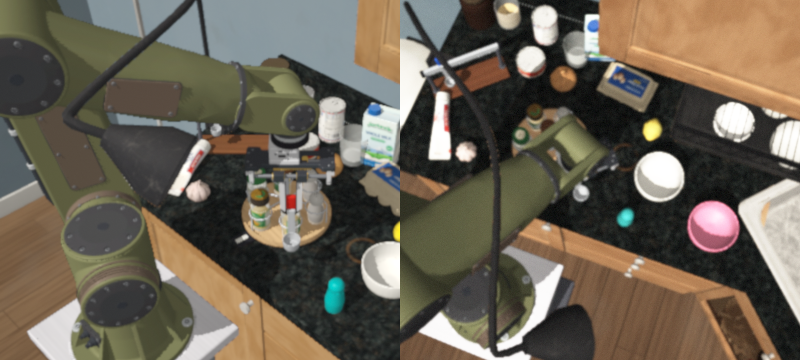

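Request:
{"op": "play_rows", "data": {
  "series": [
    [[0.001,0,0.01],0,1],
    [[0.002,0,0.02],0,1],
    [[0.003,0,0.03],0,1],
    [[0.003,0,0.04],0,1],
    [[0.004,0,0.05],0,1],
    [[0.005,0,0.06],0,1],
    [[0.005,0,0.07],0,1],
    [[0.006,0,0.08],0,1],
    [[0.007,0,0.09],0,1],
    [[0.008,0,0.1],0,1],
    [[0.008,0,0.1],0,1],
    [[0.008,0,0.1],0,1]
  ]
}}

```text
clock: 10.15
eef_pos: [406.8, -208.3, 191.6]
eef_rot: [-1.572, -0.005, -2.398]
wrist_force: [0.5, 0.4, -0.7]
finger_gap: 21.3
```

```bash
python3 - <<'E'
from h import *
s=st();print('effort',np.round(s['effort'],1)); print(tool([486,-309,192]))
E
```

```text
clock 10.15
joints [-0.551  0.106  1.788 -0.005  1.25   0.278]
eef_pos [ 406.848 -208.338  191.599]
eef_rot [-1.572 -0.005 -2.398]
wrist_force [ 0.499  0.434 -0.709]
finger_gap 21.337
effort [ -0.3 -40.4 -35.    0.   -0.   -0. ]
[  9.82664555  -0.45483841 127.67670961]
```

Request:
{"op": "play_rows", "data": {
  "series": [
    [[0,0,0.004],0,1],
    [[0.001,0,0.008],0,1],
    [[0.001,0,0.012],0,1],
    [[0.001,0,0.016],0,1],
    [[0.001,0,0.016],0,1],
    [[0.001,0,0.016],0,1]
  ]
}}

```text
clock: 10.75
eef_pos: [416.9, -220.8, 191.5]
eef_rot: [-1.572, -0.005, -2.398]
wrist_force: [0.5, 0.2, -0.8]
finger_gap: 21.4
```

```bash
python3 - <<'E'
from h import *
s=st();print('effort',np.round(s['effort'],1))
E
```

```text
clock 10.75
joints [-0.562  0.139  1.75  -0.005  1.254  0.267]
eef_pos [ 416.927 -220.785  191.485]
eef_rot [-1.572 -0.005 -2.398]
wrist_force [ 0.462  0.169 -0.761]
finger_gap 21.406
effort [ -0.1 -42.8 -34.8   0.1  -0.   -0. ]
```

Request:
{"op": "play_rows", "data": {
  "series": [
    [[0,0,0.004],0,1],
    [[0.001,0,0.008],0,1],
    [[0.001,0,0.012],0,1],
    [[0.001,0,0.016],0,1],
    [[0.001,0,0.016],0,1],
    [[0.001,0,0.016],0,1]
  ]
}}

```text
clock: 11.35
eef_pos: [427.0, -233.3, 191.4]
eef_rot: [-1.572, -0.005, -2.399]
wrist_force: [-0.2, -0.4, -0.6]
finger_gap: 21.5
```

```bash
python3 - <<'E'
from h import *
s=st();print('effort',np.round(s['effort'],1))
E
```

```text
clock 11.35
joints [-0.573  0.173  1.712 -0.005  1.259  0.256]
eef_pos [ 427.011 -233.263  191.384]
eef_rot [-1.572 -0.005 -2.399]
wrist_force [-0.203 -0.381 -0.633]
finger_gap 21.486
effort [ -0.1 -44.9 -34.9   0.1  -0.   -0. ]
```

Request:
{"op": "play_rows", "data": {
  "series": [
    [[0,0,0.004],0,1],
    [[0.001,0,0.008],0,1],
    [[0.001,0,0.012],0,1],
    [[0.001,0,0.016],0,1],
    [[0.001,0,0.016],0,1],
    [[0.001,0,0.016],0,1]
  ]
}}

```text
clock: 11.95
eef_pos: [437.1, -245.8, 191.3]
eef_rot: [-1.572, -0.005, -2.399]
wrist_force: [-0.7, 0.4, -0.6]
finger_gap: 21.6
```

```bash
python3 - <<'E'
from h import *
s=st();print('effort',np.round(s['effort'],1)); print(tool([486,-309,192]))
snap('scene','s6.png');snap('top','t6.png')
for f in('s','t'):
    a=cv2.imread(f'pics/{f}5.png').astype(int);b=cv2.imread(f'pics/{f}6.png').astype(int);d=np.abs(a-b).max(2)
    if f=='t': print('neck/head top diff: head',d[425:470,280:330].mean().round(1),'neck',d[425:460,229:237].mean().round(1))
    else: print('scene head diff',d[200:250,130:170].mean().round(1),'apex',d[15:40,188:198].mean().round(1))
E
```

```text
clock 11.95
joints [-0.583  0.206  1.672 -0.005  1.266  0.246]
eef_pos [ 437.087 -245.765  191.266]
eef_rot [-1.572 -0.005 -2.399]
wrist_force [-0.733  0.355 -0.608]
finger_gap 21.633
effort [ -0.1 -46.9 -35.    0.1  -0.   -0. ]
[ 6.75702216 -0.81576862 79.65734221]
scene head diff 2.7 apex 3.0
neck/head top diff: head 3.5 neck 4.9
```

Request:
{"op": "play_rows", "data": {
  "series": [
    [[0.001,0,0.005],0,1],
    [[0.001,0,0.01],0,1],
    [[0.002,0,0.015],0,1],
    [[0.002,0,0.02],0,1],
    [[0.002,0,0.025],0,1],
    [[0.002,0,0.03],0,1],
    [[0.002,0,0.03],0,1],
    [[0.002,0,0.03],0,1]
  ]
}}

```text
clock: 12.85
eef_pos: [455.9, -269.1, 191.2]
eef_rot: [-1.572, -0.005, -2.399]
wrist_force: [0.2, 1.0, -0.0]
finger_gap: 21.6
```

```bash
python3 - <<'E'
from h import *
s=st();print('effort',np.round(s['effort'],1)); print(tool([486,-309,192]))
E
```

```text
clock 12.85
joints [-0.6    0.268  1.596 -0.005  1.28   0.229]
eef_pos [ 455.853 -269.103  191.196]
eef_rot [-1.572 -0.005 -2.399]
wrist_force [ 0.152  0.977 -0.047]
finger_gap 21.639
effort [ -0.1 -50.7 -35.2   0.1  -0.   -0. ]
[ 4.79217966 -0.85858075 49.77501057]
```

Request:
{"op": "play_rows", "data": {
  "series": [
    [[0.001,0,0.005],0,1],
    [[0.001,0,0.01],0,1],
    [[0.002,0,0.015],0,1],
    [[0.002,0,0.02],0,1],
    [[0.003,0,0.025],0,1],
    [[0.003,0,0.03],0,1],
    [[0.003,0,0.03],0,1],
    [[0.003,0,0.03],0,1]
  ]
}}

```text
clock: 13.65
eef_pos: [473.9, -293.2, 191.0]
eef_rot: [-1.573, -0.005, -2.399]
wrist_force: [0.3, 0.4, -0.8]
finger_gap: 21.4
```

```bash
python3 - <<'E'
from h import *
s=st();print('effort',np.round(s['effort'],1)); print(tool([486,-309,130]))
E
```

```text
clock 13.65
joints [-0.618  0.33   1.516 -0.005  1.299  0.212]
eef_pos [ 473.893 -293.205  191.017]
eef_rot [-1.573 -0.005 -2.399]
wrist_force [ 0.321  0.445 -0.848]
finger_gap 21.398
effort [ -0.1 -54.6 -35.5   0.1   0.   -0. ]
[ 1.46242185 60.98731264 19.93928081]
```

Request:
{"op": "play_rows", "data": {
  "series": [
    [[0.001,0,0.007],0,1],
    [[0.001,0,0.014],0,1],
    [[0.0015,0,0.02],0,1],
    [[0.0015,0.01,0.02],0,1],
    [[0.0015,0.02,0.02],0,1],
    [[0.0015,0.03,0.02],0,1],
    [[0.0015,0.04,0.02],0,1],
    [[0.0015,0.05,0.02],0,1],
    [[0.0015,0.06,0.02],0,1],
    [[0.0015,0.067,0.02],0,1],
    [[0.0015,0.072,0.02],0,1],
    [[0.0015,0.076,0.02],0,1],
    [[0.0015,0.076,0.02],0,1],
    [[0.0015,0.076,0.02],0,1]
  ]
}}

```text
clock: 15.05
eef_pos: [485.8, -309.2, 115.1]
eef_rot: [-1.573, -0.005, -2.399]
wrist_force: [-2.0, -0.1, 0.1]
finger_gap: 21.8
```

Request:
{"op": "play_rows", "data": {
  "series": [
    [[0,0,0],0,0.7],
    [[0,0,0],0,0.5],
    [[0,0,0],0,0.3],
    [[0,0,0],0,0.1],
    [[0,0,0],0,0.1],
    [[0,0,0],0,0.1],
    [[0,-0.01,0],0,0.1],
    [[0,-0.03,0],0,0.1],
    [[0,-0.06,0],0,0.1],
    [[0,-0.085,0],0,0.1],
    [[0,-0.085,0],0,0.1],
    [[0,-0.085,-0.02],0,0.1],
    [[0,-0.085,-0.05],0,0.1],
    [[0,-0.085,-0.08],0,0.1],
    [[0,-0.085,-0.11],0,0.1],
    [[0,-0.085,-0.13],0,0.1],
    [[0,-0.085,-0.13],0,0.1]
  ]
}}

```text
clock: 16.75
eef_pos: [397.4, -212.1, 200.6]
eef_rot: [-1.573, -0.005, -2.398]
wrist_force: [0.5, -0.4, -0.0]
finger_gap: 84.7
```

```bash
python3 - <<'E'
from h import *
s=st(); 
for n,f in(('top','t7.png'),('scene','s7.png')):
    im=snap(n,f);h=cv2.cvtColor(im,cv2.COLOR_RGB2HSV);m=(h[...,1]>150)&(h[...,2]>60)&((h[...,0]<8)|(h[...,0]>172));k,l,t,c=cv2.connectedComponentsWithStats(m.astype(np.uint8))
    for i in range(1,k):
        if t[i][4]>20: print(f,t[i],c[i].round(),ray(f,c[i],70).round())
    q=cv2.cvtColor(im,cv2.COLOR_RGB2HSV);g=((q[...,1]<45)&(q[...,2]>130)).astype(np.uint8);k,l,t,c=cv2.connectedComponentsWithStats(g)
    for i in range(1,k):
        if t[i][4]>500 and abs(ray(f,c[i],45)[:2]-[464,-328]).max()<60: print('bowl',t[i])
    gm=(h[...,0]>40)&(h[...,0]<85)&(h[...,1]>80)&(h[...,2]<120)
    k,l,t,c=cv2.connectedComponentsWithStats(gm.astype(np.uint8))
    print('green',[(t[i],ray(f,c[i],132).round()) for i in range(1,k) if t[i][4]>20 and np.hypot(*(ray(f,c[i],132)[:2]-[445,-13]))<140])
a=cv2.imread('pics/t7.png')[215:340,230:430];b=cv2.imread('pics/s7.png')[215:365,230:430];w=snap('wrist','w7.png')
cv2.imwrite('pics/c7.png',np.vstack([np.hstack([cv2.resize(a,(400,250),interpolation=cv2.INTER_CUBIC),cv2.resize(b,(400,300),interpolation=cv2.INTER_CUBIC)[:250]]),np.hstack([cv2.resize(cv2.cvtColor(w,cv2.COLOR_RGB2BGR),(440,330)),cv2.resize(cv2.imread('pics/s7.png'),(360,330))])]))
E
```

```text
clock 16.75
joints [-0.569  0.083  1.791 -0.005  1.271  0.26 ]
eef_pos [ 397.365 -212.114  200.608]
eef_rot [-1.573 -0.005 -2.398]
wrist_force [ 0.453 -0.38  -0.036]
finger_gap 84.736
t7.png [617 415  23  34 316] [630. 434.] [  280. -1025.    70.]
t7.png [582 437  50  19 388] [610. 445.] [ 234. -979.   70.]
t7.png [482 470  20  10 127] [491. 476.] [  65. -695.   70.]
bowl [ 373  261   52   51 1916]
green [(array([250, 237,  19,  17, 105], dtype=int32), array([419.,  64., 132.]))]
s7.png [385 277  13  17 166] [390. 285.] [ 556. -253.   70.]
s7.png [629 317   6   8  31] [632. 320.] [ 831. -708.   70.]
bowl [ 361  295   63   63 2883]
green [(array([246, 226,  20,  18, 195], dtype=int32), array([415.,  54., 132.]))]
```

```bash
python3 - <<'E'
from h import *
print('red at z',[ray('s7.png',(390,285),z).round() for z in(100,130,150)])
for f,c0,L0 in(('t1.png',(266,296),(261,246)),('s1.png',(241,299),(257,233)),('t7.png',(266,296),(261,246)),('s7.png',(241,299),(257,233))):
    im=cv2.imread('pics/'+f);h=cv2.cvtColor(im,cv2.COLOR_BGR2HSV)
    m=(h[...,1]<60)&(h[...,2]>110);k=np.zeros(m.shape,bool);k[c0[1]-10:c0[1]+10,c0[0]-10:c0[0]+10]=1
    pts=np.argwhere(m&k)[:,::-1]
    if len(pts)>5:
        c=pts.mean(0);W=np.array([ray(f,p,14)[:2] for p in pts]);u,s,v=np.linalg.svd(W-W.mean(0));print(f,'pointer',len(pts),c.round(1),W.mean(0).round(1),'axis',v[0].round(2),s.round(1))
    g=(h[...,0]>45)&(h[...,0]<90)&(h[...,1]>70)&(h[...,2]<140);k[:]=0;k[L0[1]-12:L0[1]+12,L0[0]-14:L0[0]+14]=1
    p=np.argwhere(g&k)[:,::-1]
    if len(p)>10:
        e=cv2.fitEllipse(cv2.convexHull(p.astype(np.float32)));print('  lid',len(p),p.min(0),p.max(0),np.round(e[0],1),np.round(e[1],1),ray(f,e[0],126)[:2].round(1))
# tray outline: wood pixels hull
for f,b in(('t1.png',(245,212,340,300)),('s1.png',(235,235,340,310))):
    h=cv2.cvtColor(cv2.imread('pics/'+f),cv2.COLOR_BGR2HSV);m=(h[...,0]>8)&(h[...,0]<25)&(h[...,1]>60)&(h[...,2]>140);k=np.zeros(m.shape,bool);k[b[1]:b[3],b[0]:b[2]]=1
    p=np.argwhere(m&k)[:,::-1].astype(np.float32);hu=cv2.convexHull(p)[:,0];W=np.array([ray(f,q,26)[:2] for q in hu])
    W=W[np.hypot(*(W-[445,-13]).T)>104]
    from scipy.optimize import least_squares
    r=least_squares(lambda x:np.hypot(*(W-x[:2]).T)-x[2],[445,-13,112],loss='soft_l1');print(f,'tray',len(W),r.x.round(1))
print('delta above knob',tool([446,-13,225]))
E
```

```text
red at z [array([ 530., -267.,  100.]), array([ 504., -283.,  130.]), array([ 486., -293.,  150.])]
t1.png pointer 45 [266.2 295.3] [321.3  16.9] axis [-0.97  0.22] [57.7 23.8]
  lid 128 [247 237] [268 257] [250.2 246.8] [20.1 36.7] [410.   87.5]
s1.png pointer 51 [241.3 298.5] [321.1  15.5] axis [-0.99  0.14] [63.4 26.7]
  lid 235 [246 226] [266 243] [256.3 234.4] [18.6 21.6] [424.5  63. ]
  lid 132 [247 234] [268 254] [251.  244.3] [20.1 34.9] [417.2  88.1]
s7.png pointer 51 [241.3 298.5] [321.1  15.5] axis [-0.99  0.14] [63.4 26.7]
  lid 214 [246 226] [265 243] [256.1 234.7] [17.9 21. ] [423.5  62.6]
t1.png tray 23 [452.1 -12.1 109.9]
s1.png tray 20 [453.1  -3.4 118. ]
delta above knob [-170.44137639  -25.2577069  -115.97098024]
```

Request:
{"op": "play_rows", "data": {
  "series": [
    [[0,-0.012,0],0,0],
    [[-0.01,-0.026,-0.01],0,0],
    [[-0.03,-0.026,-0.022],0,0],
    [[-0.055,-0.026,-0.036],0,0],
    [[-0.08,-0.026,-0.054],0,0],
    [[-0.105,-0.026,-0.072],0,0],
    [[-0.13,-0.026,-0.09],0,0],
    [[-0.155,-0.026,-0.106],0,0],
    [[-0.172,-0.026,-0.116],0,0],
    [[-0.172,-0.026,-0.116],0,0],
    [[-0.172,-0.026,-0.116],0,0]
  ]
}}

```text
clock: 18.0
eef_pos: [447.4, -12.2, 226.0]
eef_rot: [-1.572, -0.005, -2.398]
wrist_force: [0.4, 0.4, 0.7]
finger_gap: 93.9
```

```bash
python3 - <<'E'
from h import *
s=st();snap('top','t8.png');snap('scene','s8.png');w=snap('wrist','w8.png')
im=cv2.cvtColor(w,cv2.COLOR_RGB2BGR)
a=cv2.imread('pics/t8.png')[215:335,230:430];b=cv2.imread('pics/s8.png')[215:365,230:430]
cv2.imwrite('pics/c8.png',np.vstack([np.hstack([cv2.resize(a,(400,240),interpolation=cv2.INTER_CUBIC),cv2.resize(b,(400,300),interpolation=cv2.INTER_CUBIC)[:240]]),np.hstack([cv2.resize(im,(480,360)),np.zeros((360,320,3),np.uint8)])]))
print(proj('w8.png',[[448,-12,198],[321,16,14],[418,60,130]]))
E
```

```text
clock 18.0
joints [-0.107  0.055  1.761 -0.003  1.331  0.721]
eef_pos [447.439 -12.247 226.021]
eef_rot [-1.572 -0.005 -2.398]
wrist_force [0.375 0.372 0.657]
finger_gap 93.936
[[324.35448789 271.82593022]
 [231.45517487 276.61573528]
 [228.25682438 207.55085416]]
```

View pics/c8.png

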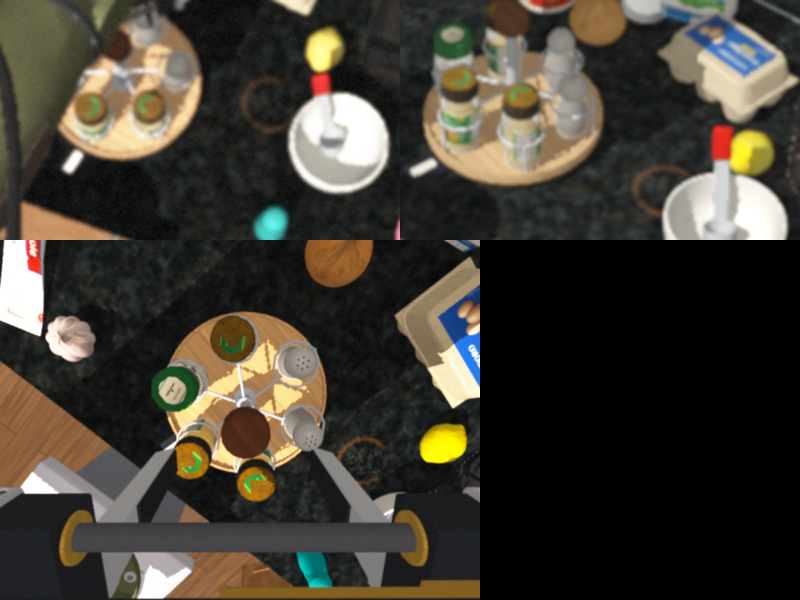

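Last picture: the scoop stands in the bowl, leaning on its rim. In the wrist view the knob is at about (328,256), the green lid at about (235,197), the other black lids at about (312,131), (256,296) and (343,327), and the shakers at about (400,160) and (411,261).

```bash
python3 - <<'E'
from h import *
f='w8.png';s=4/3
kn=ray(f,(328,256),194);print('knob',kn)
T={'green':(176,388,131),'b1':(234,338,130),'b2':(257,485,130),'b3':(192,462,130),'sa':(300,360,115),'sb':(309,434,115)}
P={k:ray(f,(u*s,(v-240)*s),z)[:2] for k,(u,v,z) in T.items()}
for k in P: print(k,P[k].round(1))
for a,b in(('green','sb'),('b1','b2'),('b3','sa')): print(a,b,((P[a]+P[b])/2).round(1),np.hypot(*(P[a]-P[b])).round(1))
W=np.array(list(P.values()));from scipy.optimize import least_squares
order=['green','b1','sa','sb','b2','b3']
def model(x): return np.array([x[:2]+78*np.array([np.cos(x[2]-i*np.pi/3),np.sin(x[2]-i*np.pi/3)]) for i in range(6)])
Q=np.array([P[k] for k in order]);r=least_squares(lambda x:(model(x)-Q).ravel(),[446,-13,1.96],loss='soft_l1');print(r.x,(model(r.x)-Q).round(1).tolist())
a=r.x[:2];pt=np.array([321.2,16.2]);ang=np.arctan2(*(pt-a)[::-1]);print('pointer ang',ang,'turn',ang-r.x[2])
im=cv2.imread('pics/w8.png');h=cv2.cvtColor(im,cv2.COLOR_BGR2HSV)
E
```

```text
knob [455.90229212  -7.72790704 194.        ]
green [427.7  61.2]
b1 [502.7  50.5]
b2 [403.6 -73.3]
b3 [376.   -2.2]
sa [532.5 -13.6]
sb [483.1 -78.7]
green sb [455.4  -8.7] 150.5
b1 b2 [453.2 -11.4] 158.6
b3 sa [454.3  -7.9] 157.0
[454.27918716 -10.80805385   1.95985002] [[-3.0, 0.1], [-0.7, 0.4], [-1.0, -7.7], [0.7, -4.3], [2.9, 0.8], [1.0, 1.9]]
pointer ang 2.941364821109152 turn 0.9815148031441505
```

Request:
{"op": "play_rows", "data": {
  "series": [
    [[-0.008,0,0.003],0,0],
    [[-0.008,0.015,0.003],0,0],
    [[-0.008,0.03,0.003],0,0],
    [[-0.008,0.045,0.003],0,0],
    [[-0.008,0.057,0.003],0,0],
    [[-0.008,0.063,0.003],0,0],
    [[-0.008,0.063,0.003],0,0]
  ],
  "squeeze": 10
}}

```text
clock: 18.85
eef_pos: [454.7, -9.9, 162.4]
eef_rot: [-1.573, -0.006, -2.4]
wrist_force: [0.2, -0.6, -0.1]
finger_gap: 94.0
```

```bash
python3 - <<'E'
from h import *
s=st();im=snap('wrist','w9.png')
h=cv2.cvtColor(im,cv2.COLOR_RGB2HSV)
print('proj',proj('w9.png',[[455,-9,190],[321,16,14],[427,61,131]]))
m=(h[...,1]<60)&(h[...,2]>120);k,l,t,c=cv2.connectedComponentsWithStats(m.astype(np.uint8));pp=proj('w9.png',[[321,16,14]])[0]
print('white',[(t[i].tolist(),c[i].round(1),ray('w9.png',c[i],14).round(1)) for i in range(1,k) if 15<t[i][4]<3000 and np.hypot(*(c[i]-pp))<60])
kn=(h[...,0]<14)&(h[...,1]>90)&(h[...,2]<120);k,l,t,c=cv2.connectedComponentsWithStats(kn.astype(np.uint8))
for i in range(1,k):
    if t[i][4]>400: x,y,w,hh=t[i][:4];print('knob?',t[i],ray('w9.png',(x+w/2,y+hh/2),194).round(1))
g=(h[...,0]>50)&(h[...,0]<90)&(h[...,1]>100)&(h[...,2]<130);k,l,t,c=cv2.connectedComponentsWithStats(g.astype(np.uint8))
for i in range(1,k):
    if t[i][4]>300: x,y,w,hh=t[i][:4];print('green',t[i],ray('w9.png',(x+w/2,y+hh/2),128).round(1))
E
```

```text
clock 18.85
joints [-0.1    0.135  1.828 -0.003  1.185  0.73 ]
eef_pos [454.689  -9.865 162.364]
eef_rot [-1.573 -0.006 -2.4  ]
wrist_force [ 0.18  -0.558 -0.114]
finger_gap 94.01
proj [[323.14336466 315.21888416]
 [213.22436629 307.22452287]
 [204.58917047 227.71223544]]
white [([234, 249, 14, 17, 127], array([240.6, 256.9]), array([379.6,  28.9,  14. ]))]
knob? [ 278  266   88   98 6725] [456.3  -7.2 194. ]
green [281 142  37  27 413] [495.9  47.2 128. ]
green [ 162  189   84   78 3197] [425.4  61.4 128. ]
```

Request:
{"op": "play_rows", "data": {
  "series": [
    [[0,0,0],0,0.3],
    [[0,0,0],0,0.5],
    [[0,0,0],0,0.7],
    [[0,0,0],0,0.8],
    [[0,0,0],0,0.9],
    [[0,0,0],0,1],
    [[0,0,0],0,1],
    [[0,0,0],0,1],
    [[0,0,0],0,1]
  ],
  "squeeze": 15
}}

```text
clock: 19.8
eef_pos: [454.0, -8.8, 162.9]
eef_rot: [-1.576, -0.006, -2.4]
wrist_force: [-8.9, 8.5, 4.8]
finger_gap: 41.5
```

```bash
python3 - <<'E'
from h import *
s=st();print(np.round(s['moment'],3)); fz=R.from_euler('xyz',s['eef_rot']).as_matrix().T@np.array(s['wrist_force']);print('tool force',fz.round(1))
E
```

```text
clock 19.8
joints [-9.900e-02  1.330e-01  1.828e+00 -1.000e-03  1.188e+00  7.300e-01]
eef_pos [453.968  -8.797 162.868]
eef_rot [-1.576 -0.006 -2.4  ]
wrist_force [-8.905  8.53   4.761]
finger_gap 41.458
[ 1.515  1.661 -0.038]
tool force [  0.8  -4.7 -12.3]
```

Request:
{"op": "play_rows", "data": {
  "series": [
    [[0,0,0],0,1],
    [[0,0,0],0,1],
    [[0,0,0],0,1]
  ],
  "squeeze": 25
}}

```text
clock: 20.1
eef_pos: [453.9, -8.7, 162.9]
eef_rot: [-1.576, -0.006, -2.4]
wrist_force: [-2.5, 1.6, 2.4]
finger_gap: 40.8
```

Request:
{"op": "play_rows", "data": {
  "series": [
    [[0,0,0],-0.02,1],
    [[0,0,0],-0.06,1],
    [[0,0,0],-0.11,1],
    [[0,0,0],-0.17,1],
    [[0,0,0],-0.23,1],
    [[0,0,0],-0.29,1],
    [[0,0,0],-0.35,1],
    [[0,0,0],-0.41,1],
    [[0,0,0],-0.47,1],
    [[0,0,0],-0.53,1],
    [[0,0,0],-0.59,1],
    [[0,0,0],-0.65,1],
    [[0,0,0],-0.71,1],
    [[0,0,0],-0.77,1],
    [[0,0,0],-0.83,1],
    [[0,0,0],-0.88,1],
    [[0,0,0],-0.92,1],
    [[0,0,0],-0.94,1],
    [[0,0,0],-0.94,1],
    [[0,0,0],-0.94,1]
  ]
}}

```text
clock: 22.1
eef_pos: [452.7, -8.3, 162.8]
eef_rot: [-1.582, 0.002, -1.459]
wrist_force: [-14.4, 4.6, 8.7]
finger_gap: 40.7
```

```bash
cat > ver.py <<'E'
from h import *
import sys
t_=sys.argv[1];s=st();a=np.array(s['eef_pos'][:2])
for n in('top','scene','wrist'):
    f=n[0]+t_+'.png';im=snap(n,f);h=cv2.cvtColor(im,cv2.COLOR_RGB2HSV)
    g=(h[...,0]>50)&(h[...,0]<90)&(h[...,1]>70)&(h[...,2]<140);k,l,t,c=cv2.connectedComponentsWithStats(g.astype(np.uint8))
    for i in range(1,k):
        x,y,w,hh=t[i][:4];q=(x+w/2,y+hh/2);X=ray(f,q,128)
        if t[i][4]>40 and np.hypot(*(X[:2]-a))<130: print(n,'green',t[i].tolist(),X[:2].round(1),'ang',np.arctan2(*(X[:2]-a)[::-1]).round(3))
    m=(h[...,1]<60)&(h[...,2]>110);k,l,t,c=cv2.connectedComponentsWithStats(m.astype(np.uint8))
    for i in range(1,k):
        X=ray(f,c[i],14)
        if 15<t[i][4]<2000 and np.hypot(*(X[:2]-[321,16]))<30: print(n,'pointer',t[i].tolist(),X[:2].round(1),'ang',np.arctan2(*(X[:2]-a)[::-1]).round(3))
    r=(h[...,1]>150)&(h[...,2]>60)&((h[...,0]<8)|(h[...,0]>172));k,l,t,c=cv2.connectedComponentsWithStats(r.astype(np.uint8))
    for i in range(1,k):
        if t[i][4]>25 and np.hypot(*(ray(f,c[i],110)[:2]-[500,-290]))<60: print(n,'red',t[i].tolist(),ray(f,c[i],110).round())
E
python3 ver.py 10
```

```text
clock 22.1
joints [-0.099  0.132  1.829 -0.     1.191 -0.211]
eef_pos [452.67   -8.284 162.848]
eef_rot [-1.582  0.002 -1.459]
wrist_force [-14.372   4.612   8.721]
finger_gap 40.7
top green [265, 260, 16, 16, 64] [374.8   7. ] ang 2.948
top pointer [261, 289, 11, 13, 81] [321.7  17.2] ang 2.949
top red [385, 251, 11, 11, 102] [ 519. -277.  110.]
scene green [247, 247, 20, 18, 172] [370.2   4. ] ang 2.993
scene pointer [235, 294, 14, 10, 77] [321.6  15.8] ang 2.96
scene red [386, 277, 11, 17, 160] [ 522. -273.  110.]
wrist green [284, 143, 37, 26, 425] [431.7  58.9] ang 1.874
wrist green [197, 189, 52, 64, 724] [387.9  15.7] ang 2.788
wrist green [164, 195, 42, 73, 227] [365.2   6.5] ang 2.974
wrist green [328, 367, 28, 10, 176] [471.9 -79.2] ang -1.306
```

```bash
python3 - <<'E'
from h import *
a=np.array([451.5,-8.]);th=np.linspace(0,2*np.pi,90)
def bb(f,t,zs=(118,132),r=23,R0=78):
    c=a+R0*np.array([np.cos(t),np.sin(t)]);P=[[c[0]+r*np.cos(x),c[1]+r*np.sin(x),z] for z in zs for x in th];q=proj(f,P);return np.r_[q.min(0),q.max(0)].round(1)
for f,m in(('t10.png','265-281,260-276'),('s10.png','247-267,247-265'),('w10.png','164-249,189-268')):
    print(f,m)
    for t in(2.85,2.9,2.95,3.0): print('  ',t,bb(f,t))
for f,m in(('t1.png','~252-270 ,237-257'),('s1.png','246-267,226-244'),('w8.png','205-268 approx'),):
    print(f,m)
    for t in(1.9,1.95,2.0,2.05): print('  ',t,bb(f,t))
# pointer model: find dir
for f in('t10.png','s10.png'):
    for t in(2.9,2.95,3.0): print(f,'pointer at r=131',t,proj(f,[[*(a+131*np.array([np.cos(t),np.sin(t)])),14]])[0].round(1))
im=cv2.imread('pics/s10.png')[225:310,220:300];t=cv2.imread('pics/t10.png')[240:310,240:310];cv2.imwrite('pics/c10.png',np.hstack([cv2.resize(im,(400,400)),cv2.resize(t,(400,400))]))
E
```

```text
t10.png 265-281,260-276
   2.85 [261.9 257.8 279.6 275.7]
   2.9 [263.1 258.6 280.7 276.6]
   2.95 [264.3 259.3 281.9 277.3]
   3.0 [265.6 260.  283.2 278. ]
s10.png 247-267,247-265
   2.85 [246.  244.8 265.9 262.4]
   2.9 [246.8 245.8 266.7 263.3]
   2.95 [247.6 246.7 267.6 264.3]
   3.0 [248.6 247.5 268.6 265.2]
w10.png 164-249,189-268
   2.85 [163.3 180.6 246.3 259.4]
   2.9 [161.5 186.5 244.4 265. ]
   2.95 [160.2 192.5 242.7 270.7]
   3.0 [159.1 198.6 241.4 276.5]
t1.png ~252-270 ,237-257
   1.9 [251.1 235.3 268.6 253. ]
   1.95 [251.1 236.6 268.5 254.4]
   2.0 [251.1 238.  268.6 255.7]
   2.05 [251.2 239.3 268.7 257.1]
s1.png 246-267,226-244
   1.9 [246.4 225.7 265.6 242.2]
   1.95 [245.7 226.6 264.9 243.2]
   2.0 [245.  227.6 264.3 244.2]
   2.05 [244.4 228.5 263.7 245.2]
w8.png 205-268 approx
   1.9 [197.6 162.3 262.2 224.8]
   1.95 [196.1 167.  260.6 229.3]
   2.0 [194.8 171.9 259.1 234. ]
   2.05 [193.8 176.8 258.  238.6]
t10.png pointer at r=131 2.9 [264.5 293.6]
t10.png pointer at r=131 2.95 [266.4 294.8]
t10.png pointer at r=131 3.0 [268.4 295.9]
s10.png pointer at r=131 2.9 [240.1 296.2]
s10.png pointer at r=131 2.95 [241.4 297.8]
s10.png pointer at r=131 3.0 [242.9 299.3]
```

Request:
{"op": "play_rows", "data": {
  "series": [
    [[0,0,0],-0.008,1],
    [[0,0,0],-0.015,1],
    [[0,0,0],-0.015,1],
    [[0,0,0],-0.015,1],
    [[0,0,0],-0.015,1]
  ],
  "squeeze": 40
}}

```text
clock: 22.75
eef_pos: [452.5, -8.2, 162.9]
eef_rot: [-1.582, 0.002, -1.443]
wrist_force: [-5.2, 3.3, 2.8]
finger_gap: 40.5
```

```bash
python3 ver.py 11; python3 - <<'E'
from h import *
for f in('w8.png','w11.png'): pass
# blue scoop / bystanders unchanged: compare colour blobs t1 vs t11
for f0,f1,bx in(('s1.png','s11.png',{'blue':(205,145,220,165),'onion':(315,208,345,240),'lemon':(390,278,420,305),'garlic':(185,238,212,263)}),):
    a=cv2.imread('pics/'+f0).astype(int);b=cv2.imread('pics/'+f1).astype(int)
    for k,(x0,y0,x1,y1) in bx.items(): print(k,np.abs(a-b)[y0:y1,x0:x1].mean().round(1))
E
```

```text
clock 22.75
joints [-0.099  0.132  1.829 -0.     1.192 -0.227]
eef_pos [452.541  -8.224 162.895]
eef_rot [-1.582  0.002 -1.443]
wrist_force [-5.235  3.268  2.752]
finger_gap 40.465
top green [266, 261, 15, 16, 59] [372.7   4.7] ang 2.981
top pointer [261, 289, 11, 13, 81] [321.7  17.2] ang 2.95
top red [385, 251, 11, 11, 103] [ 519. -277.  110.]
scene green [247, 247, 20, 18, 160] [370.2   4. ] ang 2.994
scene pointer [235, 294, 14, 10, 77] [321.6  15.8] ang 2.96
scene red [386, 277, 11, 17, 160] [ 522. -273.  110.]
wrist green [284, 143, 37, 26, 427] [430.5  58.6] ang 1.889
wrist green [198, 189, 52, 64, 723] [388.   14.8] ang 2.799
wrist green [164, 194, 42, 74, 227] [364.8   5.5] ang 2.987
wrist green [328, 368, 28, 9, 178] [472.9 -79.2] ang -1.291
blue 35.4
onion 4.7
lemon 21.7
garlic 2.1
```

```bash
python3 - <<'E'
from h import *
def blobs(f,lo,hi,box,smin=140,vmin=90):
    h=cv2.cvtColor(cv2.imread('pics/'+f),cv2.COLOR_BGR2HSV);m=(h[...,0]>=lo)&(h[...,0]<=hi)&(h[...,1]>smin)&(h[...,2]>vmin);k=np.zeros(m.shape,bool);k[box[1]:box[3],box[0]:box[2]]=1;p=np.argwhere(m&k)[:,::-1];return len(p),p.mean(0).round(1) if len(p) else None
for f in('s1.png','s5.png','s7.png','s8.png','s11.png'): print(f,'blue',blobs(f,100,125,(195,140,230,170)),'lemon',blobs(f,22,34,(385,270,425,310)))
for f in('t1.png','t2.png','t5.png','t8.png','t11.png'): print(f,'blue',blobs(f,100,125,(165,160,195,185)),'lemon',blobs(f,22,34,(375,220,410,260)))
print(cv2.imread('pics/s11.png')[155,205:222].tolist()[::4], cv2.imread('pics/s1.png')[155,205:222].tolist()[::4])
E
```

```text
s1.png blue (86, array([212.5, 154.3])) lemon (443, array([404.3, 291. ]))
s5.png blue (0, None) lemon (443, array([404.3, 291. ]))
s7.png blue (0, None) lemon (404, array([405.2, 291. ]))
s8.png blue (85, array([212.5, 154.3])) lemon (408, array([405.2, 290.9]))
s11.png blue (48, array([212.9, 156.9])) lemon (407, array([405.2, 290.9]))
t1.png blue (21, array([176.2, 170.4])) lemon (144, array([391.5, 238.3]))
t2.png blue (8, array([176.6, 171. ])) lemon (118, array([390.9, 237.4]))
t5.png blue (21, array([176.2, 170.4])) lemon (136, array([391. , 238.4]))
t8.png blue (21, array([176.2, 170.4])) lemon (160, array([391.9, 238.2]))
t11.png blue (21, array([176.2, 170.4])) lemon (161, array([392.1, 238.2]))
[[164, 158, 144], [167, 110, 75], [187, 105, 39], [137, 119, 103], [164, 158, 144]] [[162, 156, 142], [164, 108, 73], [184, 104, 38], [135, 117, 101], [161, 156, 142]]
```

The blue scoop and the bystanders haven't moved, and the scoop is at rest in the bowl. I'll hand in while still gripping the knob.

Request:
{"op": "play_rows", "data": {
  "series": [
    [[0,0,0],0,1],
    [[0,0,0],0,1],
    [[0,0,0],0,1]
  ],
  "squeeze": 40
}}

```text
clock: 23.2
eef_pos: [452.5, -8.2, 162.9]
eef_rot: [-1.582, 0.002, -1.443]
wrist_force: [-4.5, 2.0, 2.7]
finger_gap: 40.7
```

```bash
python3 - <<'E'
from h import *
st(); print(manip.sign_off())
E
```

```text
clock 23.2
joints [-0.099  0.132  1.829 -0.     1.192 -0.227]
eef_pos [452.548  -8.244 162.903]
eef_rot [-1.582  0.002 -1.443]
wrist_force [-4.513  2.001  2.716]
finger_gap 40.687
the job is handed in; nothing more can be done
None
```

The job is done and handed in at 23.2 s of the 72 s allowed. I pulled the red scoop straight up past its catch and left it standing in the white bowl, leaning on the rim. I then turned the carousel about 55° by its knob and finished still gripping the knob at 40 N.

**What the last checks showed:**
- **Green lid:** a fit before the final 0.015 rad nudge put the lid at about 2.92–2.94 rad, against 2.95–2.96 for the pointer. After it, the raw lid centres read 2.98 (top camera) and 2.99 (scene camera), so the two methods disagree by up to about 2°. The lid should be in line within about 2–3°.
- **Grip:** the jar did not shift in the wrist view during the last nudge, so the knob was not slipping. The wrist force was about 5–6 N.
- **Scoop and bowl:** the red grip stayed at the same place over the bowl in the later pictures. The bowl had not moved right after the scoop was released.
- **Things to leave alone:** the blue scoop and lemon were where they started. The onion and garlic areas of the picture were unchanged. The blue grip looked partly hidden in the last scene picture, but the top view had it unchanged.

**Less certain:**
- **Lamp neck:** by my estimate, a lamp neck over the robot overlapped the elbow's path to the bowl. I went slowly there, and the joint torques showed no contact.
- **Jars and shakers:** I last looked at them directly before the turn, when they were upright. After it I only measured the green lid.

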